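# Load the driver burn-in box under emergency stop

### The arm

A 7-joint arm with a two-finger parallel gripper is mounted at the origin on the work surface. World frame = base frame: x ahead of the robot, y to its left, z up, the work surface at z = 0. Lengths are in m, angles in rad, forces in N, time in s.
With the tool pointing down it reaches from about 0.4 to 0.9 m from the base axis. Payload 5.6 kg.
Tool frame: the origin (TCP) lies midway between the tips of the shut fingers; the grasp point (between the pads) lies 19 mm behind it; y points along the fingers, z is the direction in which the jaws open and shut, and the axes are right-handed (so a half turn about y gives the same grasp; the last joint's range is limited). The gripper opens to 92 mm and grips with 3 to 60 N. Pads are 20 mm wide; open, the fingers measure 128 mm over their backs; the gripper's body (75 mm by 189 mm) begins 69 mm behind the grasp point.
Start: joints at [1.195, 0.468, -0.012, 1.603, 0.006, 1.071, -0.056], TCP at [0.212, -0.614, 0.215] pointing down, gripper open.
Joint ranges: [-2.53, 2.53], [-0.31, 2.02], [-1.57, 1.55], [0.28, 2.44], [-1.29, 4.43], [0.15, 1.84], [-2.92, 2.92]. Speed limits (rad/s): [2.57, 2.57, 3.14, 3.14, 3.14, 3.14, 3.14].

### API

Orientations are given as a 3x3 rotation matrix whose columns are the frame's x, y, z axes.
In Python, from station import env, effector, solver, viewer, workorder, search_frame, tip_of gives the robot as it stands. Calls block until the motion is done:
- env.reach(position, orientation): joint-space move of the TCP to a pose.
- env.movel(position, frame=None, rate=0.15): straight line of the TCP; frame=None keeps the orientation; rate is the mean speed in m/s.
- env.goto_joints(angles): joint-space move.
- effector.release() and effector.grasp(squeeze=None): open the fingers fully, or close them until they stop; squeeze is the grip in N (None keeps the last).
- env.pause(seconds).
- solver.inverse_kinematics(position, orientation): joint angles nearest the present ones, or None.
- env.sense(): the state.
- viewer.read_camera(name): name is "scene" or "top" or "wrist"; returns (picture, depth): 420x560x3 uint8, red, green, blue; 420x560 float32, m along the optical axis (not along the pixel's ray), 0 where there is no reading.
- viewer.camera_info(name): a dict with "intrinsics" (3x3 intrinsics, pixels), "dist_coeffs" ([k1, k2, p1, p2, k3] as OpenCV has them; the pictures are not rectified), "eye" and "rotation" of the camera in the world; the wrist camera has in their place "T_tool_cam" (4x4, takes a point from camera to tool coordinates, whose origin is the TCP and whose axes are the tool frame's). Camera axes: x right, y up, looking along -z (the intrinsics and any distortion apply to the point x, -y, -z); pixel columns grow to the right and rows downward; lengths in m; the calibration is good to about 2 mm. A picture is of the moment at which its call begins: read the wrist's pose just before it. camera_info takes no time and is no camera call.
A pose or a line that the arm cannot do raises env.PlanningError and nothing moves.
- workorder.finish_job(): hands the job in, once; it reports no verdict.
Trained networks look in the newest picture that a camera, given by its name, has taken for a name from the list of things; names that differ only in an ending like _2 or _b are one class to them, and where a whole thing is asked for, a point or a joint stands for the part that bears it (a point fixed in the world has none). Each returns a list of dicts, best first, with "score" (0 to 1); they miss things now and then, are a little off and sometimes report something else, mostly with a low value. They report only what shows in the picture. A call takes as long as a camera call. They do not tell look-alikes from the thing itself.
- search_frame(camera, name): "at" ([x, y, z] in m, in world coordinates, good to about 4 mm: the middle of the surface that is visible of it).
- tip_of(camera, name): "at" ([x, y, z] in m, in world coordinates, good to about 4 mm: a listed point, or the origin of a listed thing).
The state is a dict: "t": time; "joint_positions": joint angles; "joint_velocities": joint speeds; "tau": joint torques, N m; "ee_pos": TCP position; "tcp_rot": TCP orientation; "wrist_force": force on the tool from outside, world axes, zero at the start; "moment": the same for the moment, N m; "gripper_width": finger opening in m.
Only numpy, scipy, OpenCV 4.12 (cv2) and the standard library are available. Lean on these libraries where they do the work, as an engineer would, in place of code of your own. Each camera call takes 0.05 s, during which the arm holds its last target. There are 200 camera calls.

### The job

Make the burn-in box safe by pressing its red mushroom emergency stop fully down, where it stays, then pull the amber front door fully down and put every LED driver from the bench lengthwise and flat into a bay of its own. Then push the door fully shut and, last of all, reset the stop by twisting it clockwise until it has come fully up. Never have the door open while the stop is up, and leave the glue bottle, tape roll and screwdriver alone.

Things in the scene. Friction and masses are not known exactly. Their poses are not given: they have to be found in the camera images.
- chamber: Grey fixed burn-in box, 320 mm wide (y). Origin on the bench below the middle of the door hinge; x points from there into the box, z up. Front wall: x 0 to 6 mm, 66 mm high; side walls 6 mm thick, also 66 mm high. Inside: x 6 to 98 mm, 308 mm wide, floor 30 mm high; behind it a closed housing 140 mm high, to x = 228 mm.
- bay0 (a point): Middle of the floor of one of four bays side by side in the box (box x = 46, y = -99, -33, 33, 99 mm; axes as the box's). Each floor is 46 mm wide (y), 92 mm deep (x), 30 mm above the bench, between white strips 5 mm high: 8 mm to spare each side of a driver laid lengthwise along box x, either way round. Open above when the door is down.
- bay1 (a point): Middle of the floor of one of four bays side by side in the box (box x = 46, y = -99, -33, 33, 99 mm; axes as the box's). Each floor is 46 mm wide (y), 92 mm deep (x), 30 mm above the bench, between white strips 5 mm high: 8 mm to spare each side of a driver laid lengthwise along box x, either way round. Open above when the door is down.
- bay2 (a point): Middle of the floor of one of four bays side by side in the box (box x = 46, y = -99, -33, 33, 99 mm; axes as the box's). Each floor is 46 mm wide (y), 92 mm deep (x), 30 mm above the bench, between white strips 5 mm high: 8 mm to spare each side of a driver laid lengthwise along box x, either way round. Open above when the door is down.
- bay3 (a point): Middle of the floor of one of four bays side by side in the box (box x = 46, y = -99, -33, 33, 99 mm; axes as the box's). Each floor is 46 mm wide (y), 92 mm deep (x), 30 mm above the bench, between white strips 5 mm high: 8 mm to spare each side of a driver laid lengthwise along box x, either way round. Open above when the door is down.
- door (a joint): Angle of the amber door, rad: 6 mm panel, 310 mm wide with an end plate 45 mm deep inside each end, hinged at the bottom along box y, 70 mm above the bench. 0 = shut: leaning back over the bays, rising at 40 degrees away from the hinge. It swings up, over and down towards the robot to its stop at 2.2 = fully down, near level, end plates up. Stiff hinge: it stays where left; 2 to 4 N at the handle move it.
- door_hinge (a point): Middle of the door's hinge line, 70 mm above the bench; axes as the box's.
- door_bar (a point): Centre of the door's black handle bar, 12 mm thick, 108 mm long between two arms, parallel to the hinge and 155 mm from it, past the door's free edge (36 mm gap). Shut: 172 mm above the bench at box x = 117 mm, 32 mm above the housing; fully down: about 105 mm high at box x = -151 mm. Can be pinched from above across its thickness all the way; it turns in the grip.
- stop (a joint): How far the emergency stop's red head is pressed down, m: 0 = up (reset), 0.008 = fully down. It takes about 6 N to push down and stays down by itself; only turning it brings it up.
- stop_turn (a joint): Turn of the stop's head, rad, clockwise from above positive, 0 to 0.8, weakly sprung back to 0 when let go. With the head pressed down, turning lifts it by a cam, 11 mm per rad, so that it is fully up at about 0.73 and stays up. About 0.1 N m is needed, more if the hand holds the head down, so let the hand rise with it.
- stop_top (a point): Centre of the top of the stop's red mushroom head: a vertical cylinder, 40 mm across and 26 mm high, with white marks; when up its top is 46 mm above the top of the yellow 90 x 90 mm box (60 mm high) that carries it, i.e. 106 mm above the bench; 98 mm when fully down. Fixed box, on the robot's right.
- driver0: LED driver: square aluminium block with dark grooves on all four long faces, a black end and a green terminal at the other; 54 mm long (its x), 30 x 30 mm across, about 120 g; origin at its centre. It may lie on any of its long faces. Starts lying on a dark teal mat 3 mm thick on the robot's left. Only two to four of the drivers are there.
- driver1: LED driver: square aluminium block with dark grooves on all four long faces, a black end and a green terminal at the other; 54 mm long (its x), 30 x 30 mm across, about 120 g; origin at its centre. It may lie on any of its long faces. Starts lying on a dark teal mat 3 mm thick on the robot's left. Only two to four of the drivers are there.
- driver2: LED driver: square aluminium block with dark grooves on all four long faces, a black end and a green terminal at the other; 54 mm long (its x), 30 x 30 mm across, about 120 g; origin at its centre. It may lie on any of its long faces. Starts lying on a dark teal mat 3 mm thick on the robot's left. Only two to four of the drivers are there.
- driver3: LED driver: square aluminium block with dark grooves on all four long faces, a black end and a green terminal at the other; 54 mm long (its x), 30 x 30 mm across, about 120 g; origin at its centre. It may lie on any of its long faces. Starts lying on a dark teal mat 3 mm thick on the robot's left. Only two to four of the drivers are there.
- glue: Black glue bottle with red cap, 40 mm across, 110 mm high, standing; origin at its foot. Leave it alone.
- tape: Green tape roll, 90 mm across, 25 mm high, lying flat; origin at the centre of its underside. Leave it alone.
- screwdriver: Yellow screwdriver lying on the bench; origin below its middle. Leave it alone.
Things that resemble listed ones, but are neither listed nor needed, are in the scene too. Leave any blue or brown look-alike of the driver3 alone.

How it is judged:
On the way, in this order (a step that is already met when the one before it is completed fails the run):
1. the emergency stop is pressed fully down (value of joint stop above 0.0065 m), for 0.2 s.
2. the door is pulled fully down (value of joint door above 2.05 rad), for 0.2 s.
3. every driver lies flat in a bay, the door down (value of joint door above 2 rad and z of driver0 in the frame of chamber between 0.041 and 0.049 m and angle between driver0's own x axis and vertical between 1.47 and 1.67 rad and x of driver0 in the frame of chamber between 0.02 and 0.085 m and (y of driver0 in the frame of bay0 between -0.012 and 0.012 m or y of driver0 in the frame of bay1 between -0.012 and 0.012 m or y of driver0 in the frame of bay2 between -0.012 and 0.012 m or y of driver0 in the frame of bay3 between -0.012 and 0.012 m) and z of driver1 in the frame of chamber between 0.041 and 0.049 m and angle between driver1's own x axis and vertical between 1.47 and 1.67 rad and x of driver1 in the frame of chamber between 0.02 and 0.085 m and (y of driver1 in the frame of bay0 between -0.012 and 0.012 m or y of driver1 in the frame of bay1 between -0.012 and 0.012 m or y of driver1 in the frame of bay2 between -0.012 and 0.012 m or y of driver1 in the frame of bay3 between -0.012 and 0.012 m) and z of driver2 in the frame of chamber between 0.041 and 0.049 m and angle between driver2's own x axis and vertical between 1.47 and 1.67 rad and x of driver2 in the frame of chamber between 0.02 and 0.085 m and (y of driver2 in the frame of bay0 between -0.012 and 0.012 m or y of driver2 in the frame of bay1 between -0.012 and 0.012 m or y of driver2 in the frame of bay2 between -0.012 and 0.012 m or y of driver2 in the frame of bay3 between -0.012 and 0.012 m) and z of driver3 in the frame of chamber between 0.041 and 0.049 m and angle between driver3's own x axis and vertical between 1.47 and 1.67 rad and x of driver3 in the frame of chamber between 0.02 and 0.085 m and (y of driver3 in the frame of bay0 between -0.012 and 0.012 m or y of driver3 in the frame of bay1 between -0.012 and 0.012 m or y of driver3 in the frame of bay2 between -0.012 and 0.012 m or y of driver3 in the frame of bay3 between -0.012 and 0.012 m)), for 0.2 s.
4. the door is pushed shut (value of joint door below 0.08 rad), for 0.2 s.
5. the stop's head is twisted clockwise and has come up (value of joint stop_turn above 0.3 rad and value of joint stop below 0.003 m), for 0.05 s.
At the end, for the whole second after the job is handed in: Door shut (within 0.08 rad), stop up (within 2 mm), every driver present at rest, lying level within 0.1 rad on the floor of a bay (within 4 mm in height and 12 mm of the bay's centre line) (value of joint door below 0.08 rad and value of joint stop below 0.002 m and z of driver0 in the frame of chamber between 0.041 and 0.049 m and angle between driver0's own x axis and vertical between 1.47 and 1.67 rad and x of driver0 in the frame of chamber between 0.02 and 0.085 m and (y of driver0 in the frame of bay0 between -0.012 and 0.012 m or y of driver0 in the frame of bay1 between -0.012 and 0.012 m or y of driver0 in the frame of bay2 between -0.012 and 0.012 m or y of driver0 in the frame of bay3 between -0.012 and 0.012 m) and z of driver1 in the frame of chamber between 0.041 and 0.049 m and angle between driver1's own x axis and vertical between 1.47 and 1.67 rad and x of driver1 in the frame of chamber between 0.02 and 0.085 m and (y of driver1 in the frame of bay0 between -0.012 and 0.012 m or y of driver1 in the frame of bay1 between -0.012 and 0.012 m or y of driver1 in the frame of bay2 between -0.012 and 0.012 m or y of driver1 in the frame of bay3 between -0.012 and 0.012 m) and z of driver2 in the frame of chamber between 0.041 and 0.049 m and angle between driver2's own x axis and vertical between 1.47 and 1.67 rad and x of driver2 in the frame of chamber between 0.02 and 0.085 m and (y of driver2 in the frame of bay0 between -0.012 and 0.012 m or y of driver2 in the frame of bay1 between -0.012 and 0.012 m or y of driver2 in the frame of bay2 between -0.012 and 0.012 m or y of driver2 in the frame of bay3 between -0.012 and 0.012 m) and z of driver3 in the frame of chamber between 0.041 and 0.049 m and angle between driver3's own x axis and vertical between 1.47 and 1.67 rad and x of driver3 in the frame of chamber between 0.02 and 0.085 m and (y of driver3 in the frame of bay0 between -0.012 and 0.012 m or y of driver3 in the frame of bay1 between -0.012 and 0.012 m or y of driver3 in the frame of bay2 between -0.012 and 0.012 m or y of driver3 in the frame of bay3 between -0.012 and 0.012 m) and linear speed of each of driver0, driver1, driver2, driver3 below 0.02 m/s); the robot touches nothing.
It fails at once if the door is open (over 0.3 rad) while the stop is up (value of joint door above 0.3 rad and value of joint stop below 0.003 m).
It fails at once if the glue bottle, tape roll or screwdriver is moved over 30 mm (distance of any of glue, tape, screwdriver from where it was at the start of the episode above 0.03 m).
Of driver0, driver1, driver2, driver3 only 2 to 4 are there at a start; the rules pass over those that are not, and their reading is None.
At some moment in a run one of driver0, driver1, driver2, driver3 may be knocked a few centimetres aside while the robot is not near it.
Once in a run the grip may slacken for a moment while it holds something.
It also fails if it takes over 210 s, if anything falls off the work surface, if the arm or the gripper's body presses on something with over 40 N, if the wrist force passes 120 N, or if a joint passes its speed limit or range.

## Working session

There is one attempt and no reset: what is moved stays moved. The work goes in short steps, each a Python script; the robot and the scene stay as the last script left them, time stands still between calls to the robot, and variables do not carry over. Pictures are saved under pics/ and viewed, about 12 in all and at most 16, crops included, and the job is handed in when it is done.

```bash
ls; mkdir -p pics
cat > h.py <<'E'
import numpy as np, cv2
from station import env, effector, solver, viewer, workorder, search_frame, tip_of
def cam(name):
    s=env.sense(); img,d=viewer.read_camera(name); i=viewer.camera_info(name)
    if 'T_tool_cam' in i:
        T=np.eye(4);T[:3,:3]=s['tcp_rot'];T[:3,3]=s['ee_pos'];T=T@np.array(i['T_tool_cam'])
    else:
        T=np.eye(4);T[:3,:3]=i['rotation'];T[:3,3]=i['eye']
    return img,d,np.array(i['intrinsics'],float),np.array(i['dist_coeffs'],float),T
def save(img,fn): cv2.imwrite('pics/'+fn,cv2.cvtColor(img,cv2.COLOR_RGB2BGR))
def cloud(c):
    img,d,K,D,T=c; h,w=d.shape
    u,v=np.meshgrid(np.arange(w),np.arange(h))
    p=cv2.undistortPoints(np.stack([u,v],-1).reshape(-1,1,2).astype(np.float64),K,D).reshape(h,w,2)
    P=np.stack([p[...,0]*d,-p[...,1]*d,-d],-1)
    P=P@T[:3,:3].T+T[:3,3]; P[d<=0]=np.nan
    return P
def down(zx,zy):
    "tool pointing down, jaws opening along (zx,zy)"
    z=np.array([zx,zy,0.]);z/=np.linalg.norm(z);y=np.array([0,0,-1.]);return np.stack([np.cross(y,z),y,z],1)
E
python3 - <<'E'
from h import *
s=env.sense(); print(s['t'],np.round(s['tcp_rot'],2),s['gripper_width'])
for n in ('scene','top'):
    c=cam(n); save(c[0],n+'0.png'); np.save(n+'0.npy',cloud(c)); print(n,c[4].round(2))
    for k in ('door_hinge','door_bar','stop_top','bay0','driver0','glue','tape','screwdriver'):
        print(k,[(np.round(r['at'],3),round(r['score'],2)) for r in tip_of(n,k)][:7])
E
```

```text
pics
0.0 [[-0.95 -0.    0.33]
 [-0.33  0.   -0.95]
 [ 0.   -1.   -0.  ]] 0.0918485572029031
scene [[-0.8  -0.51  0.31  0.85]
 [ 0.6  -0.69  0.41  0.51]
 [ 0.    0.51  0.86  1.11]
 [ 0.    0.    0.    1.  ]]
door_hinge [(array([ 0.587, -0.047,  0.072]), 0.77), (array([ 0.437, -0.372,  0.105]), 0.54)]
door_bar [(array([ 0.703, -0.034,  0.171]), 0.75)]
stop_top [(array([ 0.438, -0.374,  0.104]), 0.68)]
bay0 [(array([0.616, 0.056, 0.031]), 0.95), (array([ 0.636, -0.071,  0.031]), 0.82), (array([ 0.642, -0.14 ,  0.03 ]), 0.81), (array([ 0.625, -0.006,  0.032]), 0.79)]
driver0 [(array([0.458, 0.484, 0.01 ]), 0.87), (array([0.473, 0.106, 0.019]), 0.83), (array([0.292, 0.281, 0.012]), 0.8), (array([0.56 , 0.243, 0.02 ]), 0.75), (array([0.542, 0.35 , 0.015]), 0.69), (array([ 0.587, -0.043, -0.   ]), 0.68), (array([ 0.478, -0.013,  0.016]), 0.62)]
glue [(array([ 0.759,  0.204, -0.004]), 0.6)]
tape [(array([ 0.644, -0.385, -0.003]), 0.94)]
screwdriver [(array([ 0.29 , -0.258,  0.004]), 0.62)]
top [[ 0.02  0.99 -0.12  0.38]
 [-1.    0.02  0.01  0.05]
 [ 0.01  0.12  0.99  1.24]
 [ 0.    0.    0.    1.  ]]
door_hinge [(array([ 0.582, -0.045,  0.069]), 0.64)]
door_bar [(array([ 0.698, -0.029,  0.17 ]), 0.56)]
stop_top [(array([ 0.439, -0.371,  0.106]), 0.78), (array([ 0.583, -0.047,  0.001]), 0.24)]
bay0 [(array([ 0.623, -0.008,  0.029]), 0.77), (array([ 0.642, -0.139,  0.031]), 0.7), (array([ 0.633, -0.07 ,  0.027]), 0.67), (array([0.623, 0.058, 0.029]), 0.57)]
driver0 [(array([0.557, 0.24 , 0.015]), 0.81), (array([0.543, 0.354, 0.019]), 0.63), (array([ 0.473, -0.012,  0.013]), 0.63), (array([0.458, 0.485, 0.016]), 0.58), (array([0.296, 0.281, 0.019]), 0.52), (array([0.471, 0.106, 0.016]), 0.51)]
glue [(array([ 0.758,  0.198, -0.001]), 0.64)]
tape [(array([ 0.648, -0.386,  0.003]), 0.58)]
screwdriver [(array([ 0.289, -0.263,  0.001]), 0.63), (array([ 0.634, -0.073,  0.029]), 0.23)]
```

View pics/top0.png

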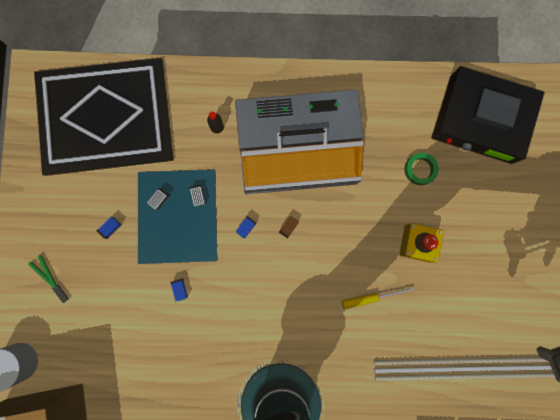

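View pics/scene0.png

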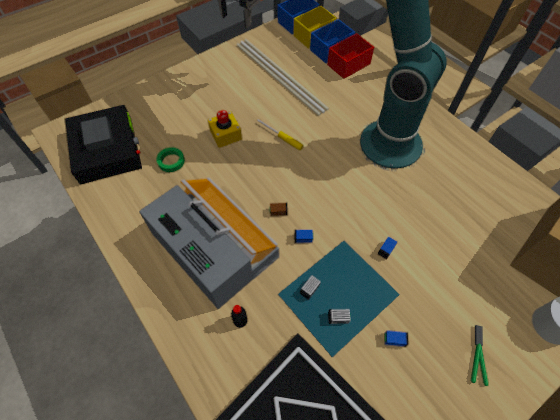

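The top view shows two grey grooved blocks on the teal mat, at px (158,198) and (197,195). The look-alikes off the mat are blue at (110,227), (180,290) and (247,227), and brown at (289,227). The stop is at (428,242), the door is shut with its bar at (302,133). The scene view agrees, with the drivers at (311,287) and (340,316). The two grey ones are the drivers, because they are aluminium, grooved and on the mat. I'll refine the geometry from depth and check with a crop.

Run:
```python
from h import *
for n in ('top','scene'):
    P=np.load(n+'0.npy'); img=cv2.cvtColor(cv2.imread(f'pics/{n}0.png'),cv2.COLOR_BGR2HSV)
    def box(m,q=None):
        X=P[m][:,:2].astype(np.float32); return cv2.minAreaRect(X*1000),np.round(np.nanmedian(P[m],0),4),m.sum()
    x,y,z=P[...,0],P[...,1],P[...,2]
    m=(z>.133)&(z<.146)&(x>.6)&(x<.9)&(abs(y+.03)<.22); m=cv2.morphologyEx(m.astype(np.uint8),cv2.MORPH_OPEN,np.ones((3,3)))>0
    print(n,'housing',box(m))
    m=(img[...,1]>150)&((img[...,0]<8)|(img[...,0]>172))&(abs(x-.438)<.05)&(abs(y+.37)<.05)
    t=m&(z>.1); print('stop',box(t), np.nanmax(z[m]))
    for c in ((.557,.24),(.543,.354)):
        m=(np.hypot(x-c[0],y-c[1])<.06)&(z>.025)&(z<.045)
        print('drv',box(m))
    m=(abs(x-.52)<.15)&(abs(y-.29)<.15)&(img[...,0]>80)&(img[...,0]<100)&(img[...,1]>100)
    print('mat z',np.nanmedian(z[m]))
t=cv2.imread('pics/top0.png')[165:220,135:230]; s=cv2.imread('pics/scene0.png')[265:330,285:365]
t=cv2.resize(t,(400,300),interpolation=3); s=cv2.resize(s,(400,300),interpolation=3); cv2.imwrite('pics/crop1.png',np.hstack([t,s]))
```

```text
top housing (((730.1058349609375, -30.273025512695312), (161.57803344726562, 319.1802978515625), 6.465006351470947), array([ 0.7411, -0.0279,  0.1399]), np.int64(6267))
stop (((438.8525695800781, -372.78485107421875), (33.421085357666016, 35.35786056518555), 0.2750641405582428), array([ 0.4379, -0.3719,  0.1057]), np.int64(143)) 0.11034455420709688
drv (((556.1661987304688, 241.71905517578125), (54.40789794921875, 30.82929039001465), 15.596214294433594), array([0.5557, 0.2417, 0.0323]), np.int64(225))
drv (((544.0530395507812, 349.8262939453125), (31.25516128540039, 55.26348114013672), 54.14775466918945), array([0.5443, 0.3486, 0.0326]), np.int64(231))
mat z 0.0024419048541701738
scene housing (((731.0204467773438, -27.801406860351562), (163.48797607421875, 324.2178649902344), 6.578861236572266), array([ 0.7494, -0.0058,  0.1394]), np.int64(5259))
stop (((439.3153076171875, -372.4856262207031), (37.289100646972656, 33.11405944824219), 62.86759567260742), array([ 0.4413, -0.3679,  0.1059]), np.int64(68)) 0.11165085120525009
drv (((555.6155395507812, 245.48410034179688), (56.433467864990234, 30.651424407958984), 15.880727767944336), array([0.5573, 0.2458, 0.0323]), np.int64(223))
drv (((544.0640869140625, 352.7628173828125), (31.274715423583984, 55.0588493347168), 54.47517013549805), array([0.545 , 0.3531, 0.0324]), np.int64(253))
mat z 0.0025212994210386253
```

View pics/crop1.png

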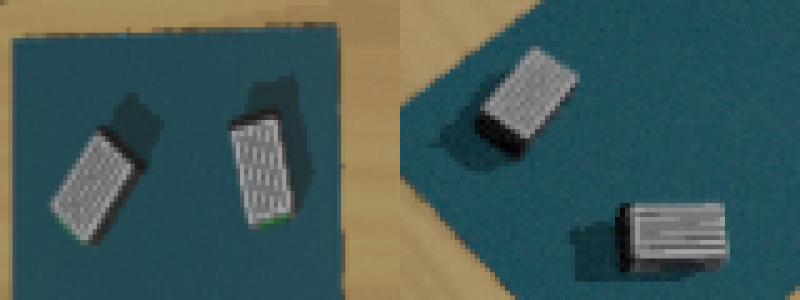

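The crop confirms both blocks as aluminium with a green terminal and black end. Box origin is about (0.585, -0.046) with yaw 6.5°. Next I press the stop.

```bash
cat >> h.py <<'E'
YAW=np.deg2rad(6.5); O=np.array([.5848,-.0456,0]); BX=np.array([np.cos(YAW),np.sin(YAW),0]); BY=np.array([-BX[1],BX[0],0])
def W(x,y,z): return O+BX*x+BY*y+np.array([0,0,z])
def st():
    s=env.sense(); return round(s['t'],2),np.round(s['ee_pos'],4),np.round(s['wrist_force'],1),round(s['gripper_width'],4)
E
python3 - <<'E'
from h import *
R=env.sense()['tcp_rot']; c=[.439,-.3725]
effector.grasp(10)
env.reach(c+[.16],R); print(st())
env.movel(c+[.112],R,.1); print(st())
for z in np.arange(.108,.0915,-.002):
    env.movel(c+[z],R,.03); print(st())
    if abs(env.sense()['wrist_force'][2])>20: break
env.movel(c+[.16],R,.1)
c=cam('wrist');save(c[0],'w_stop.png')
i=cam('scene');P=cloud(i);img=cv2.cvtColor(i[0],cv2.COLOR_RGB2HSV);print(tip_of('scene','stop_top'))
m=(img[...,1]>150)&((img[...,0]<8)|(img[...,0]>172))&(abs(P[...,0]-.438)<.05)&(abs(P[...,1]+.37)<.05)
print(m.sum(),np.nanpercentile(P[m][:,2],[50,80,90,95]))
E
```

```text
(3.51, array([ 0.4382, -0.3742,  0.1603]), array([ 0.5, -0.9,  1. ]), 0.0002)
(4.14, array([ 0.439 , -0.3729,  0.1121]), array([ 0.2,  0.1, -0.6]), 0.001)
(4.42, array([ 0.4391, -0.3726,  0.1083]), array([-0.2,  0.8,  0.4]), 0.0009)
(4.67, array([ 0.4392, -0.3726,  0.1062]), array([0.5, 0.2, 0.7]), 0.0009)
(4.92, array([ 0.4393, -0.3726,  0.1042]), array([0.7, 1.2, 1.9]), 0.0005)
(5.17, array([ 0.4392, -0.3726,  0.102 ]), array([1.3, 0.9, 2.7]), 0.0008)
(5.42, array([ 0.4392, -0.3726,  0.0999]), array([ 2.1, -1.9,  2.9]), 0.0005)
(5.67, array([ 0.4393, -0.3727,  0.0984]), array([0.5, 0.7, 6. ]), 0.0009)
(5.92, array([ 0.4395, -0.3729,  0.0982]), array([-2.8,  2.7, 17.7]), 0.0004)
(6.17, array([ 0.4398, -0.373 ,  0.098 ]), array([-6.4,  4.7, 31.2]), 0.0003)
[{'at': [0.4383, -0.3744, 0.0967], 'score': 0.42}]
134 [0.09488722 0.09891992 0.10092932 0.34326044]
```

Stop is down: hard stop felt at z = 0.098 and seen at 0.097. Next I plan the door pull, pinching the bar and tilting the wrist toward the robot near the end so the open fingers clear the panel.

```bash
cat >> h.py <<'E'
A0=np.arctan2(.102,.117)
def bar(q,depth=.017,tilt=0.,sgn=1,lift=0.):
    "TCP pose pinching the bar at door angle q; tilt leans the hand towards the robot"
    a=A0+q; c=W(.155*np.cos(a),0,.07+.155*np.sin(a))
    y=BX*np.sin(tilt)-np.array([0,0,np.cos(tilt)]); z=sgn*(BX*np.cos(tilt)+np.array([0,0,np.sin(tilt)]))
    return c+y*(depth-lift), np.stack([np.cross(y,z),y,z],1)
E
python3 - <<'E'
from h import *
for s in (1,-1):
  for tm in (0,10,15,20):
    out=[]
    for q in np.linspace(0,2.2,12):
        j=solver.inverse_kinematics(*bar(q,tilt=np.deg2rad(tm)*q/2.2,sgn=s)); out.append(None if j is None else np.round(j,2))
    print(s,tm,[o is not None for o in out].count(True),out[0],out[-1])
    print('lifted',solver.inverse_kinematics(*bar(2.2,tilt=np.deg2rad(tm),sgn=s,lift=.06)) is not None,solver.inverse_kinematics(*bar(0,sgn=s,lift=.06)) is not None)
E
```

```text
1 0 12 [ 0.3   0.67 -0.46  1.49  0.32  1.06 -0.12] [ 0.5   0.37 -0.5   2.17  0.28  0.66 -0.08]
lifted True True
1 10 12 [ 0.3   0.67 -0.46  1.49  0.32  1.06 -0.12] [ 0.56  0.3  -0.52  2.29  0.29  0.43 -0.07]
lifted True True
1 15 12 [ 0.3   0.67 -0.46  1.49  0.32  1.06 -0.12] [ 0.61  0.28 -0.55  2.35  0.31  0.31 -0.08]
lifted True True
1 20 12 [ 0.3   0.67 -0.46  1.49  0.32  1.06 -0.12] [ 0.68  0.28 -0.6   2.4   0.43  0.18 -0.18]
lifted True True
-1 0 12 [-0.73  1.03  1.34  1.57 -1.02  1.37 -2.31] [-0.03  0.31  0.12  2.21 -0.06  0.62 -2.9 ]
lifted True True
-1 10 12 [-0.73  1.03  1.34  1.57 -1.02  1.37 -2.31] [ 0.01  0.25  0.09  2.32 -0.15  0.4  -2.8 ]
lifted True True
-1 15 12 [-0.73  1.03  1.34  1.57 -1.02  1.37 -2.31] [ 0.05  0.23  0.06  2.38 -0.25  0.29 -2.69]
lifted True True
-1 20 12 [-0.73  1.03  1.34  1.57 -1.02  1.37 -2.31] [ 0.14  0.22 -0.02  2.43 -0.46  0.17 -2.46]
lifted True True
```

Run:
```python
from h import *
T=np.deg2rad(15)
effector.release()
env.movel([.439,-.3725,.26],None,.25)
p,R=bar(0,lift=.08); env.reach(p,R); print(st())
env.movel(bar(0)[0],R,.12); print(st())
effector.grasp(15); print(st())
for q in np.linspace(0,2.24,21)[1:]:
    p,R=bar(q,tilt=T*min(q/2.2,1)); env.movel(p,R,.1); s=st()
    f=np.linalg.norm(s[2]); print(round(q,2),*s) if q>2 or f>12 else None
    if f>35: break
c=cam('scene');save(c[0],'door.png');print(tip_of('scene','door_bar'),W(-.151,0,.105))
```

```text
(10.64, array([ 0.7007, -0.0348,  0.2349]), array([ 0.8,  0.2, -0.2]), 0.092)
(11.46, array([ 0.7015, -0.0324,  0.1557]), array([-0.1,  0.8, -0.2]), 0.0919)
(12.65, array([ 0.7002, -0.0324,  0.1548]), array([-3.9,  0.7,  1.3]), 0.0113)
2.02 18.5 [ 0.4475 -0.0612  0.1153] [-2.9  1.1 -0.6] 0.0111
2.13 18.82 [ 0.4418 -0.062   0.0991] [-3.3  0.4 -2.1] 0.011
2.24 19.15 [ 0.4398 -0.0625  0.0831] [ 1.9  0.1 -2.2] 0.0112
[{'at': [0.4358, -0.064, 0.1026], 'score': 0.61}] [ 0.43477065 -0.06269369  0.105     ]
```

View pics/door.png

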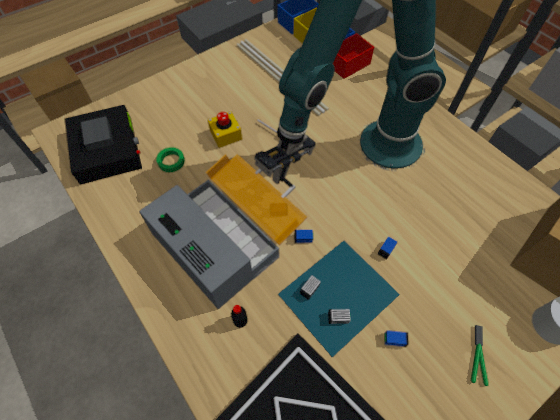

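Door is fully down: bar seen within 3 mm of its stop position, and the stop's force is felt. Next I let go and take a close wrist look at the drivers.

```bash
cat >> h.py <<'E'
def drivers(P,near,r=.09,lo=.022,hi=.045):
    "level blocks near a point: centre, long-axis angle (rad), size mm, top z"
    m=((np.hypot(P[...,0]-near[0],P[...,1]-near[1])<r)&(P[...,2]>lo)&(P[...,2]<hi)).astype(np.uint8)
    n,l=cv2.connectedComponents(m); out=[]
    for k in range(1,n):
        X=P[l==k]
        if len(X)<120: continue
        zt=np.percentile(X[:,2],60); X=X[X[:,2]>zt-.006]
        (c,(w,h),a)=cv2.minAreaRect((X[:,:2]*1000).astype(np.float32))
        if w<h: a+=90
        out.append((np.array(c)/1000,np.deg2rad((a+90)%180-90),sorted((round(w),round(h))),round(float(zt),4)))
    return out
E
python3 - <<'E'
from h import *
T=np.deg2rad(15); effector.release(); print(st())
p,R=bar(2.2,tilt=T,lift=.08); env.movel(p,R,.15); print(st())
env.reach([.50,.29,.33],down(0,1)); print(st())
c=cam('wrist'); save(c[0],'wd.png'); P=cloud(c)
print([ (d) for d in drivers(P,(.55,.3),.15)])
c=cam('top'); print(drivers(cloud(c),(.55,.3),.11)); print(tip_of('top','door_bar')); save(c[0],'t1.png')
E
```

```text
(20.3, array([ 0.4249, -0.0638,  0.0786]), array([-40.1,  -3.4,  38.8]), 0.0711)
(21.02, array([ 0.4182, -0.0647,  0.165 ]), array([ 0.7, -0.7, -0. ]), 0.0919)
(22.5, array([0.5  , 0.289, 0.329]), array([-0.7, -0.1, -0.3]), 0.0919)
[(array([0.54489423, 0.35005722]), np.float64(-0.6152588547854008), [31, 55], 0.0332), (array([0.5567995 , 0.24242487]), np.float64(0.26758096072290016), [31, 55], 0.0334)]
[]
[{'at': [0.4425, -0.0636, 0.1257], 'score': 0.74}]
```

View pics/wd.png

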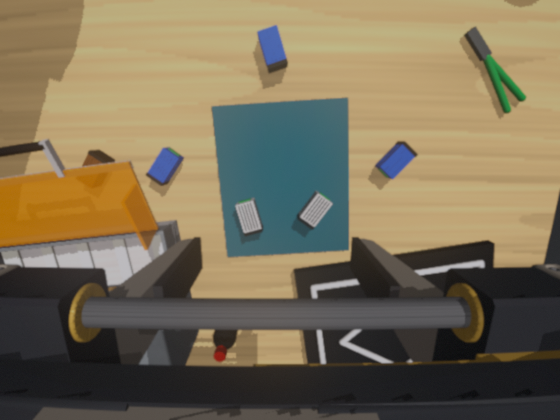

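Wrist view: the drivers are at px (248,216) and (316,210) on the mat, blue look-alikes are off it, and the door is open at the left. On release the fingers caught the panel and the door may have lifted slightly, so I'm measuring its angle from the panel points.

```bash
cat >> h.py <<'E'
def door_angle(c):
    P=cloud(c); h=cv2.cvtColor(c[0],cv2.COLOR_RGB2HSV); m=(h[...,0]>10)&(h[...,0]<22)&(h[...,1]>190)&np.isfinite(P[...,2])
    X=P[m]-O; x=X@BX; y=X@BY; z=X[:,2]; k=(abs(y)<.12)&(x>-.14)&(x<.12)&(z>.06); k&=np.hypot(x,z-.07)>.03
    x,z=x[k],z[k]
    if len(x)<50: return None,len(x)
    d=np.stack([x,z],1); mu=np.median(d,0); v=np.linalg.svd(d-d.mean(0),full_matrices=0)[2][0]; v*=np.sign(v@(mu-[0,.07]))
    return round(np.arctan2(v[1],v[0])-np.deg2rad(40),3), round(np.arctan2(mu[1]-.07,mu[0])-np.deg2rad(40),3), len(x)
E
python3 - <<'E'
from h import *
for n in ('top','scene','wrist'): print(n,door_angle(cam(n)))
E
```

```text
top (np.float64(2.05), np.float64(2.055), 2696)
scene (np.float64(2.05), np.float64(2.061), 2128)
wrist (np.float64(2.052), np.float64(2.045), 6301)
```

The door has sprung to about 2.05. I'll push it back to its stop with closed fingers on the bar.

Run:
```python
from h import *
effector.grasp(10); R=down(*BX[:2])
env.reach(W(-.15,0,.19),R); env.movel(W(-.15,0,.135),R,.15); print(st())
for z in np.arange(.13,.1,-.004):
    env.movel(W(-.15,0,z),R,.06); s=st()
    if s[2][2]>12: break
print(s); env.pause(.3)
env.movel(W(-.15,0,.2),R,.2); effector.release()
env.reach([.50,.29,.30],down(0,1)); c=cam('wrist'); print(door_angle(c)); print(drivers(cloud(c),(.55,.3),.15)); print(door_angle(cam('scene')),st())
for a in (.2676,-.6152):
  for sg in (1,-1):
    print(solver.inverse_kinematics([.55,.3,.1],down(-sg*np.sin(a),sg*np.cos(a))))
for y in (-.033,.095):
  for sg in (1,-1): print(y,solver.inverse_kinematics(W(.046,y,.04),down(*(sg*BY[:2]))))
```

```text
(26.09, array([ 0.4363, -0.0615,  0.1354]), array([0.2, 0.6, 0.6]), 0.0009)
(27.84, array([ 0.4365, -0.0625,  0.1097]), array([-15.9,  -0.6,  53. ]), 0.0002)
(np.float64(2.202), np.float64(2.197), 6557)
[(array([0.54501563, 0.35027289]), np.float64(-0.62356132606275), [31, 55], 0.0333), (array([0.55851776, 0.21610291]), np.float64(0.29581977269679854), [31, 55], 0.0335)]
(np.float64(2.201), np.float64(2.213), 2052) (31.62, array([0.5007, 0.2883, 0.2996]), array([-0. , -0.1, -0.1]), 0.0917)
[ 0.17090102  0.89244956 -1.1116453   1.69998784  0.87929712  1.13400077
  0.6333894 ]
[-0.20892712  0.61703637 -0.47211493  1.72456556  0.34726387  0.88386949
 -2.13236086]
[ 0.0788475   0.78125402 -0.92517593  1.70544811  0.71580536  1.02958077
 -0.14260336]
[ 0.27527908  1.2119397  -1.4919179   1.69430446  1.22200074  1.45404972
  2.71306964]
-0.033 [ 0.72968785  0.95463605 -1.01973175  1.69459915  0.92799002  1.05250048
  1.07485883]
-0.033 [ 0.35732743  0.70574614 -0.41019458  1.71977168  0.37124553  0.7937477
 -1.68613356]
0.095 [ 0.54981423  0.94505832 -1.03630994  1.73675122  0.93995904  1.04261337
  0.85000381]
0.095 [ 0.15722108  0.68328748 -0.40657827  1.76262838  0.36637243  0.77116884
 -1.8908983 ]
```

Door is at 2.20. One driver has been knocked to (0.559, 0.216). Picking it now.

```bash
cat >> h.py <<'E'
def pick(c,a,z=.012):
    R=down(-np.sin(a),np.cos(a)); effector.release()
    env.reach([*c,.12],R); env.movel([*c,z],R,.15); effector.grasp(25); print('grip',st())
    env.movel([*c,.17],R,.2); print('lift',st())
def place(x,y,z=.040):
    R=down(*BY[:2]); p=W(x,y,z)
    env.reach(W(x,y,.16),R); env.pause(.2); print('over',st())
    if env.sense()['gripper_width']<.025: print('LOST'); return False
    env.movel(W(x,y,.07),R,.15); env.movel(p,R,.06); env.pause(.2); print('down',st())
    effector.release(); print('open',st()); env.movel(W(x,y,.2),R,.2); return True
def boxdrivers(n):
    P=cloud(cam(n)); X=P-O; 
    Q=np.stack([X@BX,X@BY,X[...,2]],-1); 
    m=(Q[...,0]>.01)&(Q[...,0]<.095)&(abs(Q[...,1])<.15)
    Q[~m]=np.nan
    return [(d[0].round(4),d[1].round(3),d[2],d[3]) for d in drivers(Q,(.05,0),.2,.05,.075)]
E
python3 - <<'E'
from h import *
pick((.5585,.2161),.296); ok=place(.046,-.033)
if ok:
    print(boxdrivers('wrist'))
    env.reach([.50,.29,.30],down(0,1)); c=cam('wrist'); print(drivers(cloud(c),(.55,.3),.15),door_angle(c)); print(boxdrivers('scene'),boxdrivers('top'))
E
```

```text
grip (34.49, array([0.5584, 0.2162, 0.012 ]), array([ 0.4,  1.1, -0. ]), 0.0298)
lift (35.43, array([0.558 , 0.2154, 0.1687]), array([-0.2,  0.4, -1.1]), 0.0297)
over (36.78, array([ 0.6342, -0.0711,  0.1603]), array([-0.6, -0. , -1.2]), 0.0299)
down (38.38, array([ 0.6343, -0.0731,  0.0399]), array([ 0.2, -0.5, -0.4]), 0.03)
open (39.39, array([ 0.6342, -0.0732,  0.04  ]), array([ 0.2,  0.5, -0.7]), 0.0916)
[(array([ 0.0463, -0.0338]), np.float64(-0.012), [30, 55], 0.0603)]
[(array([0.54508929, 0.3503761 ]), np.float64(-0.6233512692317701), [31, 55], 0.0333)] (np.float64(2.203), np.float64(2.197), 6553)
[(array([ 0.0463, -0.0295]), np.float64(-0.03), [32, 54], 0.0595)] [(array([ 0.0457, -0.0337]), np.float64(-0.005), [31, 55], 0.0602)]
```

Run:
```python
from h import *
pick((.5451,.3504),-.6234); ok=place(.046,.094)
if ok:
    print(boxdrivers('wrist'))
    env.reach([.46,.1,.33],down(0,1)); print(st()); c=cam('wrist'); print(door_angle(c)); print(boxdrivers('top'),boxdrivers('scene'))
    c=cam('top'); save(c[0],'t2.png')
    print(drivers(cloud(c),(.55,.3),.11))
```

```text
grip (44.87, array([0.5451, 0.3505, 0.012 ]), array([ 0. ,  0.1, -0.2]), 0.0298)
lift (45.81, array([0.5446, 0.3496, 0.1686]), array([-0.2, -0.2, -0.9]), 0.0298)
over (47.18, array([0.6196, 0.0546, 0.1601]), array([ 0.6,  0.5, -1. ]), 0.0297)
down (48.78, array([0.6199, 0.053 , 0.04  ]), array([-0. ,  0.3, -1.1]), 0.0299)
open (49.79, array([0.6199, 0.0523, 0.04  ]), array([ 0.1, -2.1,  0.7]), 0.0918)
[(array([0.0451, 0.0932]), np.float64(-0.008), [30, 55], 0.0603), (array([ 0.0464, -0.0332]), np.float64(-0.005), [31, 55], 0.0604)]
(51.65, array([0.4608, 0.0987, 0.3294]), array([ 0.1,  0.5, -0.1]), 0.0924)
(np.float64(2.118), np.float64(2.195), 8043)
[(array([ 0.0456, -0.0335]), np.float64(-0.017), [31, 55], 0.0605), (array([0.0447, 0.0929]), np.float64(0.009), [30, 55], 0.0607)] [(array([ 0.0461, -0.0294]), np.float64(-0.03), [34, 55], 0.0595), (array([0.0452, 0.0959]), np.float64(-0.008), [32, 54], 0.0598)]
[]
```

View pics/t2.png

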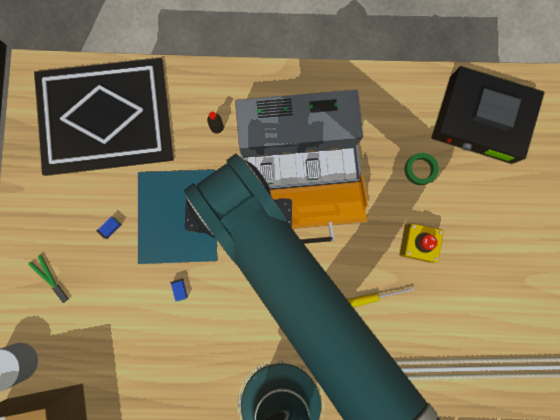

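Top view: drivers sit in the box at px (267,168) and (312,165), and the mat is clear. The other views agree: flat, on the bay centre lines, tops at 60 mm. Now I close the door.

Run:
```python
from h import *
T=np.deg2rad(18); D=.010
p,R=bar(2.2,D,T,lift=.08); env.reach(p,R); print(st())
env.movel(bar(2.2,D,T)[0],R,.1); print(st())
effector.grasp(20); print(st())
for q in np.linspace(2.2,-.02,21)[1:]:
    p,R=bar(q,D,T*max(q,0)/2.2); env.movel(p,R,.1); s=st(); f=np.linalg.norm(s[2])
    if q<.3 or f>12: print(round(q,2),*s)
    if f>40 or s[3]<.008: print('STOP'); break
print(door_angle(cam('scene')),door_angle(cam('top')),tip_of('top','door_bar'))
```

```text
(52.78, array([ 0.4146, -0.0647,  0.172 ]), array([ 0.8, -0.2,  0.2]), 0.0916)
(53.73, array([ 0.4385, -0.0616,  0.0954]), array([0.1, 0. , 0.5]), 0.0921)
(54.92, array([ 0.4371, -0.0624,  0.0947]), array([-1.2, -0. ,  1.5]), 0.011)
1.76 56.22 [ 0.4634 -0.0595  0.1552] [-12.5  -0.3   8.5] 0.0113
1.64 56.53 [ 0.4746 -0.0583  0.1684] [-14.8  -0.9  14.7] 0.0112
1.53 56.85 [ 0.4886 -0.0567  0.1809] [-15.3  -0.4  18.6] 0.0112
1.42 57.17 [ 0.5043 -0.0549  0.1917] [-8.2 -1.  12.7] 0.0116
0.2 60.65 [ 0.6785 -0.0351  0.1831] [ 1.1 -4.5 -1.5] 0.0114
0.09 60.97 [ 0.6914 -0.0335  0.1719] [ 0.8 -3.7 -1.6] 0.0113
-0.02 61.29 [ 0.7002 -0.0323  0.16  ] [-7.9 -4.8  5.4] 0.0111
(np.float64(0.366), np.float64(0.084), 807) (np.float64(0.326), np.float64(0.097), 1696) [{'at': [0.7001, -0.032, 0.1678], 'score': 0.55}]
```

The bar is back at its shut pose and against the stop. I'll release, press it lightly, check it, then plan the twist.

Run:
```python
from h import *
effector.release(); p,R=bar(0,lift=.05); env.movel(p,R,.15); effector.grasp(10)
b=bar(0,0)[0]; 
for z in (.19,.182,.179,.177,.175):
    env.movel([b[0],b[1],z],R,.06); s=st()
    if s[2][2]>10: break
print(s); env.movel([b[0],b[1],.24],R,.2); effector.release()
env.reach([.439,-.3725,.2],down(np.cos(.9),np.sin(.9)))
for n in ('scene','top'):
    c=cam(n); print(n,door_angle(c))
    P0=np.load(n+'0.npy'); i0=cv2.cvtColor(cv2.imread(f'pics/{n}0.png'),cv2.COLOR_BGR2RGB)
    g=cloud; cl=globals()
    import h; h.cloud=lambda c:P0; print(' at start',door_angle((i0,))); h.cloud=g
    save(c[0],n+'3.png'); print(tip_of(n,'stop_top')[:1],tip_of(n,'door_bar')[:1])
for a in np.arange(-.6,3.2,.4):
    ok=[solver.inverse_kinematics([.439,-.3725,z],down(np.cos(a-d),np.sin(a-d))) for d,z in ((0,.08),(.4,.084),(.85,.09))]
    print(round(a,1),[None if o is None else (round(o[0],2),round(o[6],2)) for o in ok])
print(st())
```

```text
(65.91, array([ 0.7013, -0.0323,  0.1781]), array([-4.5, -0.7, 13.1]), 0.0004)
scene (np.float64(0.003), np.float64(0.087), 1081)
 at start (np.float64(-0.0), np.float64(0.084), 1061)
[{'at': [0.6473, -0.3847, 0.0016], 'score': 0.61}] [{'at': [0.6995, -0.0337, 0.1695], 'score': 0.71}]
top (np.float64(0.005), np.float64(0.09), 2304)
 at start (np.float64(0.002), np.float64(0.09), 2289)
[{'at': [0.4367, -0.374, 0.0972], 'score': 0.57}] [{'at': [0.6997, -0.0324, 0.173], 'score': 0.59}]
-0.6 [(np.float64(1.1), np.float64(-0.33)), (np.float64(1.04), np.float64(-0.67)), (np.float64(0.97), np.float64(-1.06))]
-0.2 [(np.float64(1.15), np.float64(0.02)), (np.float64(1.1), np.float64(-0.32)), (np.float64(1.03), np.float64(-0.71))]
0.2 [(np.float64(1.21), np.float64(0.36)), (np.float64(1.16), np.float64(0.02)), (np.float64(1.1), np.float64(-0.36))]
0.6 [(np.float64(1.27), np.float64(0.71)), (np.float64(1.22), np.float64(0.37)), (np.float64(1.16), np.float64(-0.02))]
1.0 [(np.float64(1.32), np.float64(1.06)), (np.float64(1.27), np.float64(0.71)), (np.float64(1.21), np.float64(0.33))]
1.4 [(np.float64(1.37), np.float64(1.4)), (np.float64(1.32), np.float64(1.06)), (np.float64(1.27), np.float64(0.68))]
1.8 [(np.float64(1.41), np.float64(1.76)), (np.float64(1.37), np.float64(1.41)), (np.float64(1.32), np.float64(1.02))]
2.2 [(np.float64(1.44), np.float64(2.11)), (np.float64(1.41), np.float64(1.76)), (np.float64(1.37), np.float64(1.37))]
2.6 [(np.float64(1.47), np.float64(2.47)), (np.float64(1.45), np.float64(2.11)), (np.float64(1.41), np.float64(1.72))]
3.0 [(np.float64(1.5), np.float64(2.83)), (np.float64(1.48), np.float64(2.47)), (np.float64(1.45), np.float64(2.08))]
(69.64, array([ 0.4395, -0.372 ,  0.2   ]), array([0.3, 0. , 0.1]), 0.0917)
```

View pics/scene3.png

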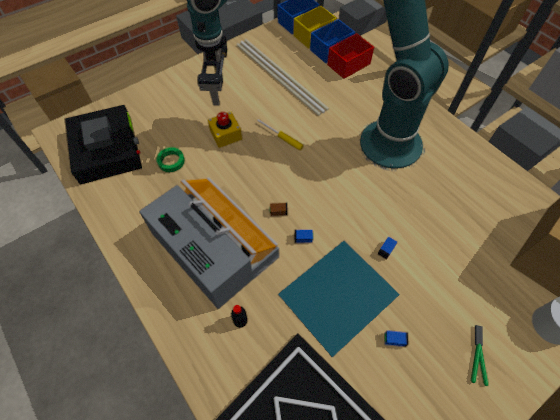

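The picture shows the door shut, with the panel angle matching its start value, the mat empty and the stop at px (223,122). Now the twist.

Run:
```python
from h import *
a=.9; c=[.439,-.3725]; J=lambda d: down(np.cos(a-d),np.sin(a-d))
env.movel(c+[.075],J(0),.12); print(st()); effector.grasp(30); print(st())
for d in np.arange(.05,.8,.05):
    env.movel(c+[.075+min(.011*d,.0082)],J(d),.004); s=env.sense()
    if round(d*20)%3==0: print(round(d,2),*st(),np.round(s['moment'],2))
    if np.linalg.norm(s['wrist_force'])>35: print('F'); break
env.pause(.2); print(st()); effector.release(); env.movel(c+[.25],J(d),.15); env.reach([.30,-.55,.3],J(d))
for n in ('scene','top'):
    i=cam(n); P=cloud(i); img=cv2.cvtColor(i[0],cv2.COLOR_RGB2HSV)
    m=(img[...,1]>150)&((img[...,0]<8)|(img[...,0]>172))&(abs(P[...,0]-.438)<.05)&(abs(P[...,1]+.37)<.05)&(P[...,2]<.13)
    print(n,np.nanpercentile(P[m][:,2],[50,70,80,90]),tip_of(n,'stop_top')[:1],door_angle(i)); save(i[0],n+'4.png')
print(st())
```

```text
(70.83, array([ 0.4396, -0.3727,  0.0758]), array([ 0.7, -0.2, -0.1]), 0.092)
(71.67, array([ 0.4385, -0.3731,  0.075 ]), array([-2.2, -2. ,  1.7]), 0.0394)
0.15 72.53 [ 0.4385 -0.373   0.0765] [-2.5 -4.  -2.6] 0.0394 [-1.09  0.48 -0.06]
0.3 73.38 [ 0.4386 -0.373   0.0782] [-3.  -4.7 -1.6] 0.0393 [-1.08  0.46 -0.  ]
0.45 74.23 [ 0.4386 -0.373   0.0798] [-2.  -5.  -2.5] 0.0395 [-1.08  0.46  0.02]
0.6 75.08 [ 0.4386 -0.3729  0.0814] [-2.6 -5.6 -2.9] 0.0391 [-1.12  0.43  0.03]
0.75 75.92 [ 0.4387 -0.373   0.083 ] [-1.9 -4.8 -2. ] 0.0397 [-1.13  0.45  0.04]
(76.12, array([ 0.4387, -0.3729,  0.083 ]), array([-1.7, -4.6, -1.8]), 0.0396)
scene [0.10247347 0.10552213 0.10666515 0.10835498] [{'at': [0.4378, -0.3735, 0.1056], 'score': 0.7}] (np.float64(-0.003), np.float64(0.085), 1076)
top [0.10548145 0.10650195 0.10708789 0.10858477] [{'at': [0.619, 0.0555, 0.0254], 'score': 0.68}] (np.float64(0.003), np.float64(0.089), 2302)
(79.39, array([ 0.3017, -0.5485,  0.2999]), array([ 0.5,  0.7, -0.7]), 0.092)
```

The stop is up at 106 mm and the door is shut. One last check on the drivers, then hand in.

Run:
```python
from h import *
cam('top'); 
for r in tip_of('top','driver0'): v=np.array(r['at'])-O; print(np.round([v@BX,v@BY,v[2]],3),round(r['score'],2))
for k in ('glue','tape','screwdriver'): print(k,[np.round(r['at'],3) for r in tip_of('top',k)][:1])
workorder.finish_job(); print(st())
```

```text
[-0.062  0.542  0.014] 0.86
[-0.094  0.163  0.016] 0.67
[-0.106  0.044  0.014] 0.61
[-0.249  0.356  0.017] 0.54
glue [array([ 0.76 ,  0.196, -0.001])]
tape [array([ 0.649, -0.389, -0.002])]
screwdriver [array([ 0.292, -0.26 ,  0.001])]
the job is handed in; nothing more can be done
the job is handed in; nothing more can be done
```

I carried out all five steps in order and handed the job in at about 80 s on the robot's clock. No verdict was reported.

**What I did:**
1. Pressed the emergency stop to its end, with the head top at 98 mm.
2. Pulled the door fully down.
3. Put the two drivers that were there into bay1 and bay3.
4. Pushed the door shut.
5. Twisted the stop about 0.75 rad clockwise while letting the hand rise.

**Last checks:**
- **Stop:** its head is up, with the top at about 106 mm, the same as at the start.
- **Door:** shut to within 0.005 rad.
- **Glue, tape and screwdriver:** within about 4 mm of where they started.
- **Drivers:** before the door closed they lay flat in their bays, tops at 60 mm, and within about 5 mm of the bay centre lines. With the door shut they are hidden, so the last picture could not confirm them again.

**What went wrong on the way:**
- After the first pull, letting go of the bar caught the door panel (wrist force about 56 N) and lifted the door to about 2.05 rad. I pushed it back to 2.20 rad before loading; the wrist force read about 55 N during that push.
- One driver was knocked about 26 mm aside before I picked it up, so I measured its position again first.

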